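# Hitch the coupler on the ball stand and latch it

### The job

Put the loose trailer coupler onto the hitch ball of the stand, with its lever still up and its tail over the rubber rest pad, and push it down, holding it all the way, until it is past its spring plungers and fully home on the ball; then press the latch lever all the way down and let go. Feel your way and do not drop or ram it: the ball's height is not known, and the coupler must never be pressed down with more than 35 N. Keep the coupler upright and leave the other things on the bench where they are.

Things in the scene. Friction and masses are not known exactly. Their poses are not given: they have to be found in the camera images.
- coupler: Loose bare-steel hitch coupler, 0.28-0.44 kg, on its flat underside: eight-sided socket head 54 mm across flats, 55 mm tall; 37 mm wide channel shank to the tail, 120 mm behind the head's centre. Origin: underside, below the socket's centre; x away from the tail, y across, z up. Grip the head by its +y and -y flats (22 mm wide, 46 mm high), firmly: much of the weight is in the shank.
- socket (a point): Point on the socket's axis 24 mm above the underside: the ball's centre once home. Bore 42 mm wide, open below, roof 43 mm above the underside. Two sprung plungers in the bore, 15 mm above the underside, meet the ball 18 mm before home; a push of some 4-10 N beyond the weight gets it past them; after half-way they resist less but still drag, until the roof meets the ball, hard.
- tail (a point): Point on the coupler's underside 100 mm behind the socket's axis (coupler x = -0.100): the part of the tail that comes over the rubber rest pad.
- lever (a joint): Angle of the latch lever: 0 = down (end stop), 1.05 = fully raised; starts at 0.75-1.0. Stiff (0.3 N m), stays where left. Pin along coupler y, 35 mm behind the socket's axis, 32 mm above the underside; the arm runs from it toward the tail. A claw below the pin swings under the ball as the arm goes down; it goes fully down only once home, and bars an empty socket.
- lever_pad (a point): Centre of the top of the thumb pad (22 x 26 mm, 6 mm thick) at the lever's end, 82 mm from the pin and 4.5 mm above the arm's line through the pin. With the lever down it lies 117 mm behind the socket's axis and 36.5 mm above the underside.
- stand: Fixed hitch stand: grey base plate 176 x 80 x 10 mm; on two threaded legs a dark tongue plate 150 x 48 x 12 mm with a 38 mm steel ball (18 mm neck) at one end and a rubber rest pad 34 x 44 mm near the other. Origin: on the bench below the ball; pad at stand x = -0.100, so the coupler's tail points to the stand's -x; z up. The tongue's top is 27 mm, the pad's 24.6 mm, below the ball's centre.
- stand_axis (a point): Point on the ball's vertical axis 51 mm above the bench. The legs' height is not measured: the ball's centre lies here or up to 44 mm higher (51-95 mm above the bench), so it must be felt or seen. It does not give under load.
- hex_bolt_a: Bystander: steel hex bolt lying flat, 15 x 56 x 17 mm, origin under its middle
- wing_nut_a: Bystander: steel wing nut, 17 x 40 x 20 mm, origin under its middle
- spanner_10: Bystander: thin combination spanner lying flat, 19 x 143 x 8 mm, origin under its middle
- dowel_block: Bystander: small beech block, 22 x 40 x 20 mm, origin under its middle
- hex_key: Bystander: L-shaped hex key lying flat, 35 x 86 x 6 mm, origin under its middle
- clamp_bracket_a: Bystander: steel bow-shaped clamp bracket standing on its foot, 40 x 96 x 62 mm, origin under its middle

How it is judged:
By the outcome, as a careful person would: the job done as asked, in the order asked, and still so for the second after the job is handed in, with the robot touching nothing.
It also fails if it takes over 61 s, if anything falls off the work surface, if the arm or the gripper's body presses on something with over 40 N, if the wrist force passes 120 N, or if a joint passes its speed limit or range.

### The arm

A 6-joint arm with a two-finger parallel gripper is mounted at the origin on a cart in front of the work surface, level with it; the furniture and walls round the work are solid. World frame = base frame: x ahead of the robot, y to its left, z up, the work surface at z = 0. Lengths are in m, angles in rad, forces in N, time in s.
With the tool pointing down it reaches from about 0.275 to 0.825 m from the base axis. Payload 5.2 kg.
Tool frame: the origin (TCP) lies at the very end of the fingers, on their centre line; the grasp point (between the pads) lies 19 mm behind it (manip.grasp_offset is the distance from the TCP to the grasp point, in m); z points along the fingers, y is the line along which they close (so a half turn about z gives the same grasp; the last joint's range is limited). The gripper opens to 93 mm and grips with 3 to 60 N. Pads are 15 mm wide; open, the fingers measure 128 mm over their backs; the gripper's body (75 mm by 188 mm) begins 65 mm behind the grasp point.
Start: joints at [1.083, 0.259, 1.535, -0, 1.348, -0.203], TCP at [0.155, 0.528, 0.219] pointing down, gripper open.
Joint ranges: [-3.14, 3.14], [-0.91, 2.08], [0.19, 2.58], [-1.22, 4.36], [0.22, 2.71], [-3.12, 3.12]. Speed limits (rad/s): [2.57, 2.57, 3.14, 3.14, 3.14, 3.14].

### API

Orientations are given as a rotation vector (axis times angle).
In Python, from station import manip gives the robot as it stands.
- The arm moves only by the shell command python3 -m crank 'ROWS' [FORCE]. ROWS is JSON, a list of rows, each a list of 3 entries, a list of its own where there are three numbers: the shift along the tool's x, y, z in mm, then the turn about the tool's z in rad, then the opening, from 0 (shut) to 1 (fully open). In form: [[[tx, ty, tz], yaw, jaw], ...]. A call has 1 to 5 rows; each row is the pose to reach, as a shift and turn from the pose commanded when the call began, along the tool's axes at that moment; what a row does not reach only later rows make up. A row lasts 1/8 s, in which the tool goes at most 62.5 mm and 10.7 degrees, less where a joint would pass 70% of its speed; a pose out of reach is approached as far as the arm can. A call with a gripper value outside its range is refused whole. The fingers move at their own pace and stop on an object; FORCE is the grip in N (left out, the last holds). Time passes only in rows, so rows that repeat a pose let the fingers close. It gives the time, the measured TCP pose, the force, the opening and the grip force at its end, in the units of the state.
- manip.sense(): the state, without advancing time (a new reading comes with each control period).
- manip.get_image(name): name is "scene" or "top"; returns (picture, depth): 384x512x3 uint8, blue, green, red; 384x512 float32, m along the optical axis (not along the pixel's ray), 0 where there is no reading.
- manip.get_calibration(name): a dict with "vertical_fov" (degrees; the focal length in pixels is half the picture's height over the tangent of half this angle, whatever the lens; pixels are square), "cx", "cy" (the principal point, pixels), "k1" (the pictures are not rectified: a ray, as slopes to the right and down, at radius r is drawn at 1 + k1 r^2 times it, then the intrinsics apply), "R" (3x3) and "t" (3): a world point X has camera coordinates R X + t. Camera axes: x right, y down, z forward; pixel columns grow to the right and rows downward; lengths in m; the calibration is good to about 2 mm. A picture is of the moment at which its call begins. get_calibration takes no time and is no camera call.
- manip.sign_off(): hands the job in; it is judged then, once.
The state is a dict: "time_s": time; "q": joint angles; "joint_velocities": joint speeds; "tau": joint torques, N m; "tcp_pos": TCP position; "ee_rot": TCP orientation; "force": force on the tool from outside, world axes, zero at the start; "ft_torque": the same for the moment, N m; "width": opening from 0.0 (shut) to 1.0 (fully open); "gripper_force": force on a finger pad.
Only numpy, scipy, OpenCV 4.12 (cv2) and the standard library are available. Lean on these libraries where they do the work, as an engineer would, in place of code of your own. Each camera call takes 0.05 s, during which the arm holds its last target. There are 200 camera calls.

## Working session

There is one attempt and no reset: what is moved stays moved. The work goes in short steps, Python scripts to look and compute and a shell command to move; the robot and the scene stay as the last step left them, time stands still between calls to the robot, and variables do not carry over. Pictures are saved under pics/ and viewed, at most 10 in all, crops included, and the job is handed in when it is done.

```bash
ls; mkdir -p pics; cat > h.py <<'E'
import numpy as np, cv2
from station import manip
def cam(n):
    c=manip.get_calibration(n); f=192/np.tan(np.radians(c["vertical_fov"])/2)
    return c,f,np.array(c["R"]),np.array(c["t"])
def world_map(n,d):
    c,f,R,t=cam(n); v,u=np.mgrid[0:384,0:512].astype(float)
    x=(u-c["cx"])/f; y=(v-c["cy"])/f; a,b=x.copy(),y.copy()
    for _ in range(20):
        s=1+c["k1"]*(a*a+b*b); a,b=x/s,y/s
    P=np.stack([a*d,b*d,d],-1)-t
    W=P@R; W[d==0]=np.nan; return W
def proj(n,X):
    c,f,R,t=cam(n); p=R@np.array(X)+t; a,b=p[:2]/p[2]; s=1+c["k1"]*(a*a+b*b)
    return np.array([a*s*f+c["cx"],b*s*f+c["cy"]])
E
python3 - <<'E'
from h import *
for n in("scene","top"):
    im,d=manip.get_image(n); cv2.imwrite(f"pics/{n}0.png",im); np.savez(f"pics/{n}0.npz",im=im,d=d)
    c=manip.get_calibration(n); print(n,c["vertical_fov"],c["k1"],-np.array(c["R"]).T@np.array(c["t"]),(d==0).mean())
a,b=[cv2.imread(f"pics/{n}0.png") for n in("scene","top")]
print(manip.sense())
E
```

```text
pics
scene 49.12799550635466 -0.006899727085665774 [ 0.13207782 -0.58087941  0.80937311] 0.0039520263671875
top 49.20205214766706 -0.0321493882374488 [ 0.43513924 -0.01720673  1.37097881] 0.0039520263671875
{'time_s': 0.1, 'q': array([ 1.08319302e+00,  2.59254327e-01,  1.53592458e+00, -2.38337934e-05,
        1.34800992e+00, -2.02788130e-01]), 'joint_velocities': array([-5.80446651e-04, -2.32758017e-04, -3.14788371e-03, -3.46568113e-05,
       -1.10307129e-03, -1.86927328e-03]), 'tau': array([ 3.34187222e-03, -4.38204968e+01, -2.84644514e+01,  7.17728678e-02,
        3.61665851e-02, -4.43027102e-05]), 'tcp_pos': array([0.15429193, 0.52742105, 0.21792904]), 'ee_rot': array([-4.45794106e-01, -3.10927812e+00,  2.37132315e-03]), 'force': array([0.55788294, 0.86230793, 0.75572015]), 'ft_torque': array([ 0.01949245, -0.03684743,  0.00330277]), 'gripper_force': 0.0, 'width': 1.0008826765964092}
```

View pics/scene0.png

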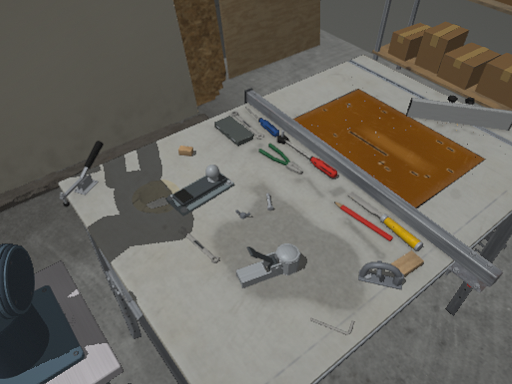

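View pics/top0.png

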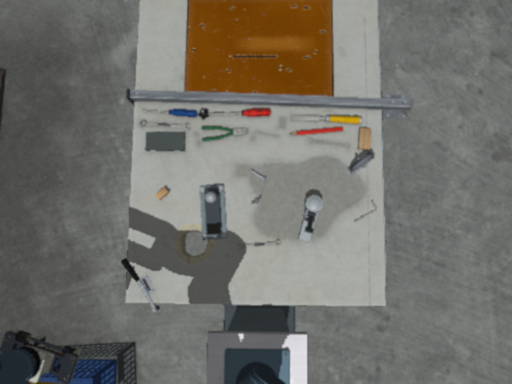

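Scene view: the coupler has its head at about (287,257) and tail at (240,275), lever raised. The stand's ball is at (212,172) and its pad end at (180,200). Top view: coupler head (314,203), tail (306,236); ball (211,197), pad (213,228). Next I measure both from depth.

```bash
python3 - <<'E'
from h import *
Ws={n:(world_map(n,np.load(f"pics/{n}0.npz")["d"])) for n in("scene","top")}
ims={n:cv2.imread(f"pics/{n}0.png") for n in Ws}
W=Ws["top"]
for n,u,v in[("top",314,203),("top",306,236),("top",211,197),("top",213,228),("scene",287,257),("scene",240,275),("scene",212,172),("top",280,260),("top",230,150),("scene",330,300)]:print(n,u,v,Ws[n][v,u].round(4))
crop=lambda n,x0,y0,w,h,k:cv2.resize(ims[n][y0:y0+h,x0:x0+w],None,fx=k,fy=k,interpolation=cv2.INTER_CUBIC)
A=crop("top",190,175,140,70,5); B=crop("scene",160,150,150,140,4)
cv2.imwrite("pics/c1.png",A); cv2.imwrite("pics/c2.png",B)
for nm in Ws:
  W=Ws[nm]
  for lab,(x0,x1,y0,y1) in dict(coup=(.3,.62,-.3,-.1),stand=(.3,.62,.07,.22)).items():
    m=(W[...,0]>x0)&(W[...,0]<x1)&(W[...,1]>y0)&(W[...,1]<y1)&(W[...,2]>.02)&(W[...,2]<.14)
    P=W[m]; (c,s,a)=cv2.minAreaRect((P[:,:2]*1000).astype(np.float32))
    print(nm,lab,len(P),"rect",np.round(c,1),np.round(s,1),round(a,1),"zmax",np.sort(P[:,2])[-8:].round(4))
    for z0 in np.arange(.01,.13,.01):
      q=W[(W[...,0]>x0)&(W[...,0]<x1)&(W[...,1]>y0)&(W[...,1]<y1)&(W[...,2]>z0)&(W[...,2]<z0+.01)]
      if len(q): print("  z",z0.round(2),len(q),q.mean(0).round(4),q.min(0).round(3),q.max(0).round(3))
E
```

```text
top 314 203 [ 0.5587 -0.1762  0.0538]
top 306 236 [ 0.4557 -0.1546  0.0162]
top 211 197 [0.5735 0.1474 0.067 ]
top 213 228 [0.478  0.1439 0.0255]
scene 287 257 [ 0.5509 -0.1894  0.0508]
scene 240 275 [ 0.4506 -0.148   0.0222]
scene 212 172 [0.5724 0.1373 0.0612]
top 280 260 [ 0.3778 -0.0723 -0.0036]
top 230 150 [7.388e-01 9.600e-02 3.000e-04]
scene 330 300 [ 0.5776 -0.307  -0.0023]
scene coup 1193 rect [ 514. -171.] [ 53.  146.4] 78.4 zmax [0.1031 0.1032 0.1034 0.1035 0.1036 0.1037 0.1046 0.1058]
  z 0.01 185 [ 0.5042 -0.177   0.0155] [ 0.442 -0.207  0.01 ] [ 0.58  -0.134  0.02 ]
  z 0.02 461 [ 0.4868 -0.1633  0.0229] [ 0.44  -0.207  0.02 ] [ 0.577 -0.131  0.03 ]
  z 0.03 142 [ 0.5345 -0.182   0.0359] [ 0.508 -0.207  0.03 ] [ 0.582 -0.15   0.04 ]
  z 0.04 246 [ 0.5485 -0.1825  0.046 ] [ 0.509 -0.207  0.04 ] [ 0.586 -0.151  0.05 ]
  z 0.05 223 [ 0.5551 -0.1794  0.0525] [ 0.502 -0.203  0.05 ] [ 0.583 -0.157  0.06 ]
  z 0.06 21 [ 0.5007 -0.1659  0.0651] [ 0.493 -0.173  0.06 ] [ 0.506 -0.158  0.07 ]
  z 0.07 19 [ 0.4921 -0.164   0.0748] [ 0.485 -0.169  0.07 ] [ 0.498 -0.155  0.08 ]
  z 0
[... 1781 characters left out ...]
.1516  0.1034] [ 0.466 -0.161  0.101] [ 0.475 -0.143  0.108]
top stand 662 rect [532.2 150.4] [152.3  55.6] 1.4 zmax [0.0715 0.072  0.0736 0.0747 0.0748 0.0751 0.0753 0.0759]
  z 0.01 326 [0.5293 0.146  0.0134] [0.446 0.103 0.01 ] [0.619 0.195 0.02 ]
  z 0.02 522 [0.523  0.1477 0.0249] [0.455 0.121 0.02 ] [0.608 0.18  0.03 ]
  z 0.03 28 [0.5003 0.1442 0.0312] [0.462 0.124 0.03 ] [0.607 0.17  0.035]
  z 0.04 1 [0.5884 0.1373 0.0484] [0.588 0.137 0.048] [0.588 0.137 0.048]
  z 0.05 25 [0.5732 0.1505 0.0566] [0.559 0.136 0.051] [0.594 0.171 0.06 ]
  z 0.06 73 [0.5781 0.1513 0.065 ] [0.562 0.135 0.06 ] [0.593 0.167 0.07 ]
  z 0.07 13 [0.5743 0.153  0.0728] [0.564 0.147 0.07 ] [0.582 0.159 0.076]
```

View pics/c1.png

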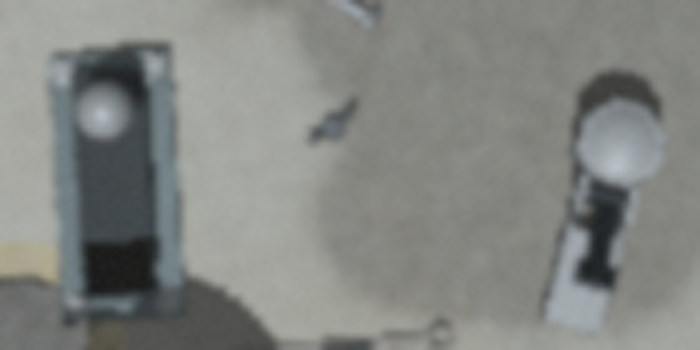

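View pics/c2.png

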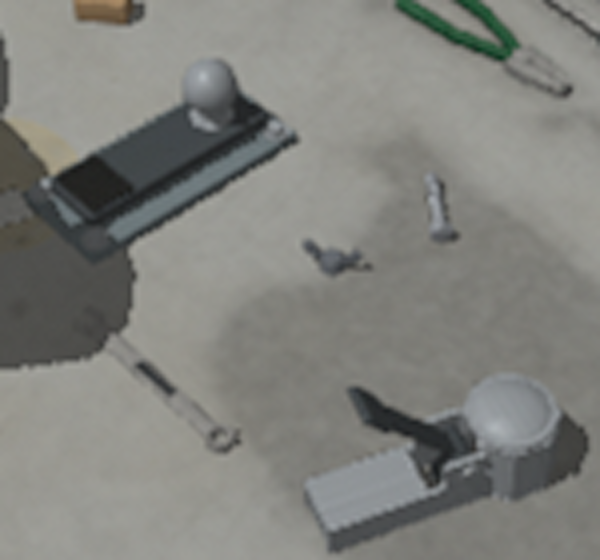

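```bash
cat >> h.py <<'E'
from scipy.spatial.transform import Rotation as Ro
def togo(X,ydeg,s=None):
    """shift (mm, tool axes) and yaw to bring TCP to X with tool y along ydeg (mod 180)"""
    s=s or manip.sense(); R=Ro.from_rotvec(s["ee_rot"]).as_matrix()
    cur=np.degrees(np.arctan2(R[1,1],R[0,1])); dy=(ydeg-cur+90)%180-90
    return (R.T@(np.array(X)-s["tcp_pos"])*1000).round(1), -np.radians(dy).round(4), round(cur,2)
def st():
    s=manip.sense(); print(round(s["time_s"],2),s["tcp_pos"].round(4),"F",s["force"].round(1),"M",s["ft_torque"].round(2),"w",round(s["width"]*93,1),"g",round(s["gripper_force"],1))
E
python3 - <<'E'
from h import *
from scipy.optimize import least_squares
for n in("top","scene"):
  W=world_map(n,np.load(f"pics/{n}0.npz")["d"]); x,y,z=W[...,0],W[...,1],W[...,2]
  box=lambda a,b,c,d,e,f:W[(x>a)&(x<b)&(y>c)&(y<d)&(z>e)&(z<f)]
  b=box(.36,.68,-.3,.25,-.012,.004); A=np.c_[b[:,:2],np.ones(len(b))]; k=np.linalg.lstsq(A,b[:,2],rcond=None)[0]
  bz=lambda p:np.r_[p,1]@k
  P=box(.54,.61,.11,.19,.045,.09)
  r=least_squares(lambda c:np.linalg.norm(P-c,axis=1)-.019,[.575,.147,.052],loss="soft_l1",f_scale=.001).x
  print(n,"bench",bz([.57,.15]).round(4),bz([.56,-.17]).round(4),"ball",r.round(4),"free z",(r[2]-bz(r[:2])).round(4))
  T=box(.43,.55,.12,.175,.02-.002,.032); print("  tongue z",np.median(T[:,2]).round(4))
  for lo,hi in((.018,.033),(.004,.033)):
    S=box(.42,.64,.07,.22,lo,hi); c,s,a=cv2.minAreaRect((S[:,:2]*1000).astype(np.float32)); print("  stand",lo,np.round(c,1),np.round(s,1),round(a,1))
  for lo,hi in((.008,.06),(.04,.06)):
    S=box(.42,.62,-.23,-.11,lo,hi); 
    c,s,a=cv2.minAreaRect((S[:,:2]*1000).astype(np.float32)); print("  coup",lo,np.round(c,1),np.round(s,1),round(a,1))
  D=box(.53,.59,-.21,-.14,.050,.062); print("  head top",np.median(D,0).round(4),(D.max(0)/2+D.min(0)/2).round(4),np.percentile(D[:,2],98).round(4))
print(togo([.560,-.177,.16],77.5), togo([.560,-.177,.008],77.5))
E
```

```text
top bench -0.0008 -0.0011 ball [0.5781 0.1532 0.0513] free z 0.0522
  tongue z 0.025
  stand 0.018 [530.8 149.1] [160.5  68.6] 4.9
  stand 0.004 [530.1 145.7] [219.2 147.1] 0.1
  coup 0.008 [ 512.6 -174.7] [ 70.  148.1] 80.1
  coup 0.04 [ 546.1 -172.1] [54.3 82.1] 76.1
  head top [ 0.5588 -0.176   0.0533] [ 0.5591 -0.1749  0.0555] 0.0594
scene bench -0.002 -0.001 ball [0.579  0.1502 0.0503] free z 0.0523
  tongue z 0.0239
  stand 0.018 [533.4 144.7] [149.7  51.2] 3.7
  stand 0.004 [533.5 144.9] [177.9  82.1] 4.8
  coup 0.008 [ 514. -171.] [ 53.  146.4] 78.4
  coup 0.04 [ 543.8 -178.2] [53.1 84.1] 82.0
  head top [ 0.5593 -0.1805  0.0523] [ 0.5599 -0.181   0.0539] 0.0548
(array([-587.3, -562. ,   58.6]), np.float64(-0.0666), np.float64(73.68)) (array([-587.4, -561.7,  210.6]), np.float64(-0.0666), np.float64(73.68))
```

```bash
T='[[-587,-562,30],-0.07,1]'; python3 -m crank '[[[-587,-562,30],-0.07,1],[[-587,-562,30],-0.07,1],[[-587,-562,30],-0.07,1],[[-587,-562,30],-0.07,1],[[-587,-562,30],-0.07,1]]'; python3 -c "
from h import *
print(togo([.5592,-.178,.18],78))"
```

```text
time_s: 0.72
tcp_pos: [0.3108, 0.2554, 0.207]
ee_rot: [0.336, 3.123, 0.0]
force: [0.9, -0.4, -0.6]
width: 1.002
gripper_force: 0.0
(array([-334.9, -370.7,   27. ]), np.float64(-0.0048), np.float64(77.73))
```

```bash
python3 -m crank '[[[-335,-371,27],0,1],[[-335,-371,27],0,1],[[-335,-371,27],0,1],[[-335,-371,27],0,1],[[-335,-371,27],0,1]]'; python3 -c "
from h import *
print(togo([.5592,-.178,.16],78))"
```

```text
time_s: 1.35
tcp_pos: [0.4658, -0.0156, 0.19]
ee_rot: [-0.338, -3.123, -0.0]
force: [1.0, 1.0, 0.7]
width: 0.998
gripper_force: 0.0
(array([-126. , -138.7,   30. ]), np.float64(-0.006), np.float64(77.66))
```

```bash
python3 -m crank '[[[-126,-139,30],-0.006,1],[[-126,-139,30],-0.006,1],[[-126,-139,30],-0.006,1],[[-126,-139,30],-0.006,1],[[-126,-139,30],-0.006,1]]'; python3 -c "
from h import *
print(togo([.5592,-.178,.008],78)); st()
for n in ('top','scene'):
  im,d=manip.get_image(n); cv2.imwrite(f'pics/{n}1.png',im); np.savez(f'pics/{n}1.npz',im=im,d=d)
a=manip.sense()['tcp_pos']; print(proj('scene',a))
u,v=proj('scene',a).astype(int); im=cv2.imread('pics/scene1.png')[v-100:v+60,u-100:u+100]
cv2.imwrite('pics/c3.png',cv2.resize(im,None,fx=3.5,fy=3.5,interpolation=2))
"
```

```text
time_s: 1.98
tcp_pos: [0.558, -0.1759, 0.1594]
ee_rot: [-0.328, -3.122, -0.002]
force: [0.1, 0.1, 0.2]
width: 1.0
gripper_force: 0.0
(array([ -2. ,  -2. , 151.4]), np.float64(-0.0002), np.float64(77.99))
1.98 [ 0.558  -0.1759  0.1594] F [0.1 0.1 0.2] M [0.02 0.03 0.02] w 93.0 g 0.0
[288.6983352 218.8251734]
```

View pics/c3.png

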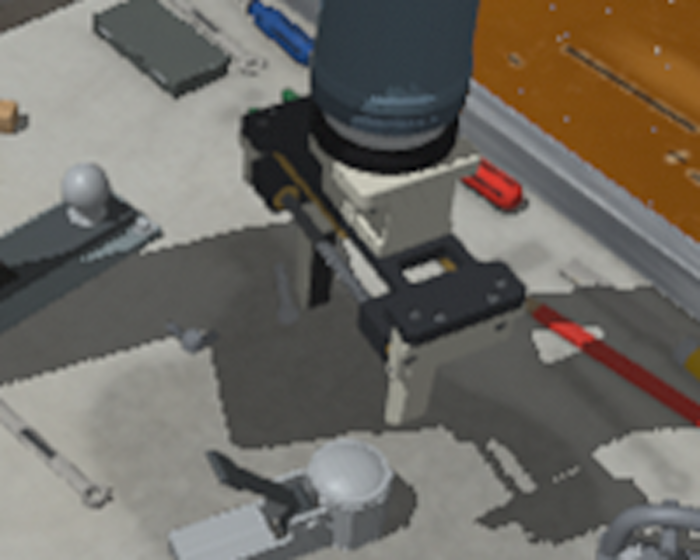

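Fingertips sit at crop (318,305) and (403,420), straddling the line to the coupler head at (350,490). That is consistent with the estimate, so I descend.

```bash
python3 -m crank '[[[-2,-2,40],0,1],[[-2,-2,80],0,1],[[-2,-2,115],0,1],[[-2,-2,140],0,1],[[-2,-2,151],0,1]]' 15; python3 -m crank '[[[0,0,0],0,0.8],[[0,0,0],0,0.65],[[0,0,0],0,0.6],[[0,0,0],0,0.59]]' 5; python3 -c "
from h import *
st(); print(togo([.5592,-.178,.008],78))"
```

```text
time_s: 2.7
tcp_pos: [0.5594, -0.1768, 0.0087]
ee_rot: [-0.324, -3.123, -0.001]
force: [0.4, 0.0, 0.7]
width: 1.001
gripper_force: 0.0
time_s: 3.2
tcp_pos: [0.5607, -0.1789, 0.01]
ee_rot: [0.328, 3.123, -0.001]
force: [1.5, 3.7, 2.4]
width: 0.623
gripper_force: 1.8
3.2 [ 0.5607 -0.1789  0.01  ] F [1.5 3.7 2.4] M [ 0.71 -0.31 -0.13] w 58.0 g 1.8
(array([1.7, 0.5, 2. ]), np.float64(0.0005), np.float64(78.03))
```

```bash
python3 -m crank '[[[0,2,0],0,0.6],[[0,2,0],0,0.57],[[0,2,0],0,0.55],[[0,2,0],0,0.55]]' 5;python3 -c "
from h import *
st()"
```

```text
time_s: 3.7
tcp_pos: [0.5609, -0.1769, 0.0095]
ee_rot: [0.327, 3.124, -0.0]
force: [-0.3, -0.2, 3.4]
width: 0.589
gripper_force: 5.0
3.7 [ 0.5609 -0.1769  0.0095] F [-0.3 -0.2  3.4] M [-0.03 -0.02 -0.04] w 54.7 g 5.0
```

```bash
python3 -m crank '[[[0,0,0],0,0.4],[[0,0,0],0,0.4],[[0,0,-4],0,0.4],[[0,0,-10],0,0.4],[[0,0,-10],0,0.4]]' 58;python3 -c "
from h import *
st()"; python3 -m crank '[[[0,0,-20],0,0.4],[[0,0,-50],0,0.4],[[0,0,-85],0,0.4],[[0,0,-110],0,0.4],[[0,0,-120],0,0.4]]' 58;python3 -c "
from h import *
st()
for n in ('top','scene'):
  im,d=manip.get_image(n); cv2.imwrite(f'pics/{n}2.png',im); np.savez(f'pics/{n}2.npz',im=im,d=d)
a=manip.sense()['tcp_pos']
u,v=proj('scene',a).astype(int); im=cv2.imread('pics/scene2.png')[v-80:v+80,u-120:u+80]
cv2.imwrite('pics/c4.png',cv2.resize(im,None,fx=3.5,fy=3.5,interpolation=2))
print(togo([.5785,.1517,.2],94))
"
```

```text
time_s: 4.32
tcp_pos: [0.5607, -0.1767, 0.0194]
ee_rot: [0.327, 3.124, 0.0]
force: [-0.3, -0.3, -4.0]
width: 0.581
gripper_force: 57.5
4.33 [ 0.5607 -0.1767  0.0194] F [-0.3 -0.3 -4. ] M [-0.02 -0.15  0.04] w 54.1 g 57.5
time_s: 4.95
tcp_pos: [0.5613, -0.177, 0.1407]
ee_rot: [0.327, 3.122, -0.001]
force: [0.0, 0.5, -4.4]
width: 0.577
gripper_force: 57.5
4.95 [ 0.5613 -0.177   0.1407] F [ 0.   0.5 -4.4] M [-0.02 -0.17 -0.01] w 53.6 g 57.5
(array([ 50.9, 325. , -60.3]), np.float64(-0.2786), np.float64(78.04))
```

View pics/c4.png

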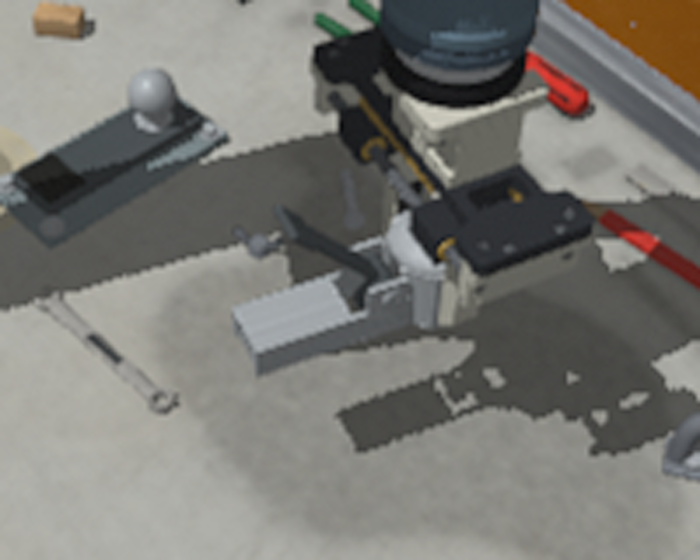

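Coupler is held level, clear of everything: tail at crop (250,340), ball at (152,95), lever up. Now I carry it over the stand.

```bash
python3 -m crank '[[[5,30,0],-0.05,0.4],[[15,85,0],-0.11,0.4],[[25,145,0],-0.17,0.4],[[35,205,0],-0.23,0.4],[[42,260,0],-0.28,0.4]]'; python3 -c "
from h import *
print(togo([.5785,.1517,.14],94))"
```

```text
time_s: 5.68
tcp_pos: [0.5722, 0.0884, 0.1374]
ee_rot: [0.115, -3.137, -0.001]
force: [1.1, -0.6, -4.2]
width: 0.578
gripper_force: 57.5
(array([-10.8,  62.7,  -2.6]), np.float64(0.0032), np.float64(94.18))
```

```bash
python3 -m crank '[[[-5,25,-1],0,0.4],[[-10,48,-2],0,0.4],[[-10.8,58,-2],0,0.4],[[-10.8,62,-2],0,0.4],[[-10.8,62,-2],0,0.4]]'; cat > m.py <<'E'
from h import *
import sys
st(); tcp=manip.sense()["tcp_pos"]
for n in("top","scene"):
  im,d=manip.get_image(n); np.savez(f"pics/{n}_{sys.argv[1]}.npz",im=im,d=d); cv2.imwrite(f"pics/{n}_{sys.argv[1]}.png",im)
  W=world_map(n,d); x,y,z=W[...,0],W[...,1],W[...,2]; u=tcp[2]-.0085
  m=(x>.42)&(x<.56)&(y>.08)&(y<.22)&(z>u+.004)&(z<u+.032)
  P=W[m]; c,s,a=cv2.minAreaRect((P[:,:2]*1000).astype(np.float32))
  top=P[(P[:,2]>u+.018)&(P[:,0]<.51)]
  cc,ss,aa=cv2.minAreaRect((top[:,:2]*1000).astype(np.float32))
  print(n,len(P),"side+top",np.round(c,1),np.round(s,1),round(a,1),"shank top",len(top),np.round(cc,1),np.round(ss,1),round(aa,1),"tail end x",np.percentile(top[:,0],[0,1,3]).round(4),"med y",(top[:,1].max()/2+top[:,1].min()/2).round(4),"z",np.median(top[:,2]).round(4))
E
python3 m.py 3
python3 -c "
from h import *
a=manip.sense()['tcp_pos']; im=cv2.imread('pics/top_3.png')[150:270,160:270]; B=cv2.imread('pics/scene_3.png')[110:230,140:270]
k=lambda i:cv2.resize(i,None,fx=3.2,fy=3.2,interpolation=2)
cv2.imwrite('pics/c5.png',np.hstack([k(im),k(B)]))"
```

```text
time_s: 6.3
tcp_pos: [0.5795, 0.1483, 0.1407]
ee_rot: [0.111, -3.139, 0.001]
force: [-0.0, 0.2, -4.2]
width: 0.582
gripper_force: 57.5
6.3 [0.5795 0.1483 0.1407] F [-0.   0.2 -4.2] M [ 0.   -0.09  0.01] w 54.1 g 57.5Traceback (most recent call last):
  File "m.py", line 11, in <module>
    print(n,len(P),"side+top",np.round(c,1),np.round(s,1),round(a,1),"shank top",len(top),np.round(cc,1),np.round(ss,1),round(aa,1),"tail end x",np.percentile(top[:,0],[0,1,3]).round(4),"med y",(top[:,1].max()/2+top[:,1].min()/2).round(4),"z",np.median(top[:,2]).round(4))
                                                                                                                                                 ~~~~~~~~~~~~~^^^^^^^^^^^^^^^^^^
    return _quantile_unchecked(
        a, q, axis, out, overwrite_input, method, keepdims, weights)
    return _ureduce(a,
                    func=_quantile_ureduce_func,
    ...<5 lines>...
                    overwrite_input=overwrite_input,
                    method=method)
    r = func(a, **kwargs)
    result = _quantile(arr,
                       quantiles=q,
    ...<2 lines>...
                       out=out,
                       weights=wgt)
    slices_having_nans = np.isnan(arr[-1, ...])
                                  ~~~^^^^^^^^^
IndexError: index -1 is out of bounds for axis 0 with size 0
[ WARN:0@0.189] global loadsave.cpp:275 findDecoder imread_('pics/scene_3.png'): can't open/read file: check file path/integrity
Traceback (most recent call last):
TypeError: 'NoneType' object is not subscriptable
```

```bash
sed -i 's/for n in("top","scene")/for n in("scene",)/' m.py; python3 m.py 3
python3 -c "
from h import *
B=cv2.imread('pics/scene_3.png')[100:240,130:290]
cv2.imwrite('pics/c5.png',cv2.resize(B,None,fx=4,fy=4,interpolation=2))"
```

```text
6.35 [0.5797 0.1481 0.141 ] F [ 0.1 -0.6 -3.9] M [-0.   -0.1  -0.01] w 54.2 g 57.5
scene 576 side+top [509.3 142.8] [100.9  41.9] 0.9 shank top 221 [484.3 142.3] [50.4 39.6] 2.0 tail end x [0.4587 0.4598 0.4607] med y 0.1427 z 0.1536
```

View pics/c5.png

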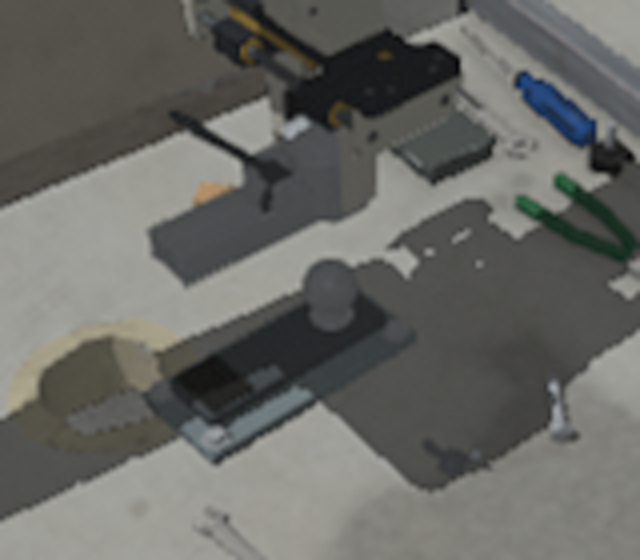

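The scene view shows the coupler level, head at crop (330,190), directly above and in line with the ball (330,290). Relative offsets in this camera: about +1.5 mm in y, about 0 in x.

```bash
python3 -c "
from h import *
print(togo([.5800,.1497,.086],94))"; python3 -m crank '[[[0,1.7,15],0,0.4],[[0,1.7,30],0,0.4],[[0,1.7,42],0,0.4],[[0,1.7,52],0,0.4],[[0,1.7,54],0,0.4]]'; python3 -m crank '[[[0,0,2],0,0.4],[[0,0,4],0,0.4],[[0,0,6],0,0.4],[[0,0,8],0,0.4],[[0,0,8],0,0.4]]'; python3 -c "
from h import *
st()"
```

```text
(array([-0.3,  1.7, 55.1]), np.float64(0.0004), np.float64(94.02))
time_s: 7.02
tcp_pos: [0.5792, 0.1506, 0.0861]
ee_rot: [0.112, -3.138, 0.0]
force: [0.1, -0.5, -3.8]
width: 0.583
gripper_force: 57.5
time_s: 7.65
tcp_pos: [0.5796, 0.1506, 0.0791]
ee_rot: [0.112, -3.139, 0.0]
force: [0.2, -0.5, -3.5]
width: 0.58
gripper_force: 57.5
7.65 [0.5796 0.1506 0.0791] F [ 0.2 -0.5 -3.5] M [ 0.05 -0.09  0.01] w 54.0 g 57.5
```

```bash
for i in 1 ; do python3 -m crank '[[[0,0,2],0,0.4],[[0,0,4],0,0.4],[[0,0,6],0,0.4],[[0,0,6],0,0.4]]' >/dev/null; python3 -c "
from h import *
st()"; done;  python3 -m crank '[[[0,0,1.5],0,0.4],[[0,0,3],0,0.4],[[0,0,4.5],0,0.4],[[0,0,4.5],0,0.4]]' >/dev/null; python3 -c "
from h import *
st()"
```

```text
8.15 [0.5796 0.1506 0.073 ] F [-0.  -0.2 -3.5] M [ 0.04 -0.14  0.  ] w 54.0 g 57.5
8.65 [0.5796 0.1506 0.0686] F [ 0.6  1.1 -3.7] M [-0.01 -0.13 -0.07] w 54.4 g 57.5
```

```bash
python3 -m crank '[[[0,0,1.5],0,0.4],[[0,0,3],0,0.4],[[0,0,4.5],0,0.4],[[0,0,6],0,0.4],[[0,0,6],0,0.4]]' >/dev/null; python3 -c "
from h import *
st()";  python3 -m crank '[[[0,0,1.5],0,0.4],[[0,0,3],0,0.4],[[0,0,4.5],0,0.4],[[0,0,5],0,0.4],[[0,0,5],0,0.4]]' >/dev/null; python3 -c "
from h import *
st()"
```

```text
9.28 [0.5796 0.1506 0.0626] F [ 0.2 -0.1 -4.4] M [ 0.01 -0.11 -0.08] w 53.6 g 57.5
9.9 [0.5797 0.1507 0.0577] F [-0.5  0.2 -3.9] M [-0.03 -0.11  0.05] w 53.7 g 57.5
```

```bash
python3 -m crank '[[[0,0,1],0,0.4],[[0,0,2],0,0.4],[[0,0,3],0,0.4],[[0,0,3],0,0.4]]' >/dev/null; python3 -c "
from h import *
st()";  python3 -m crank '[[[0,0,1],0,0.4],[[0,0,2],0,0.4],[[0,0,2],0,0.4]]' >/dev/null; python3 -c "
from h import *
st()"
```

```text
10.4 [0.58   0.1512 0.0549] F [ 0.6  3.6 -2.5] M [ 0.59 -0.26  0.01] w 53.9 g 57.5
10.78 [0.5803 0.1508 0.0529] F [ 1.5  4.1 -3.1] M [ 0.8  -0.48 -0.03] w 53.7 g 57.5
```

```bash
python3 -m crank '[[[-0.4,0.8,0],0,0.4],[[-0.4,0.8,0],0,0.4]]' >/dev/null; python3 -c "
from h import *
st()";  python3 -m crank '[[[0,0,1],0,0.4],[[0,0,2],0,0.4],[[0,0,2],0,0.4]]' >/dev/null; python3 -c "
from h import *
st()"
```

```text
11.03 [0.5803 0.1511 0.0528] F [ 2.3  1.4 -2.2] M [ 0.19 -0.49 -0.07] w 54.4 g 57.5
11.4 [0.5804 0.1513 0.0507] F [ 2.7  0.4 -2. ] M [ 0.15 -0.58  0.09] w 54.1 g 57.5
```

```bash
python3 -m crank '[[[-0.8,0.2,0.5],0,0.4],[[-0.8,0.2,1],0,0.4],[[-0.8,0.2,1.5],0,0.4],[[-0.8,0.2,1.5],0,0.4]]' >/dev/null; python3 -c "
from h import *
st()";  python3 -m crank '[[[0,0,1],0,0.4],[[0,0,1.5],0,0.4],[[0,0,1.5],0,0.4]]' >/dev/null; python3 -c "
from h import *
st()"
```

```text
11.9 [0.5807 0.1517 0.0489] F [ 2.2 -0.9 -2.8] M [ 0.05 -0.43 -0.02] w 53.9 g 57.5
12.28 [0.5808 0.1517 0.0474] F [ 1.9 -0.7 -4.6] M [-0.05 -0.55 -0.01] w 54.0 g 57.5
```

```bash
python3 m.py 4
python3 -c "
from h import *
B=cv2.imread('pics/scene_4.png')[110:230,140:280]
cv2.imwrite('pics/c6.png',cv2.resize(B,None,fx=4.5,fy=4.5,interpolation=2))"
```

```text
12.28 [0.5808 0.1517 0.0474] F [ 1.9 -0.7 -4.6] M [-0.05 -0.55 -0.01] w 54.0 g 57.5
scene 502 side+top [509.6 146.4] [99.6 41. ] 1.0 shank top 202 [485.1 146.1] [49.1 40.4] 1.9 tail end x [0.4607 0.4612 0.4616] med y 0.1464 z 0.0597
```

View pics/c6.png

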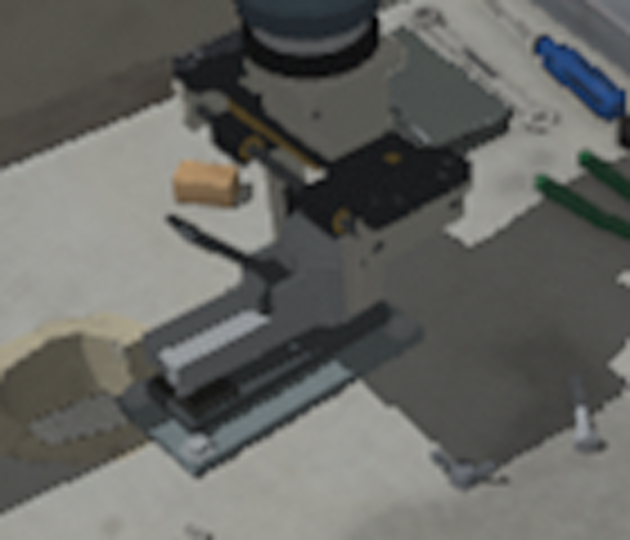

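View: the coupler sits over the ball, tail right above the rubber pad with about 1 cm still to go, level, lever up. Continuing down in small steps.

```bash
python3 -m crank '[[[0,0,1],0,0.4],[[0,0,2],0,0.4]]' >/dev/null; python3 -c "
from h import *
st()";  python3 -m crank '[[[-0.4,0,1],0,0.4],[[-0.4,0,2],0,0.4]]' >/dev/null; python3 -c "
from h import *
st()";python3 -m crank '[[[-0.4,0,1],0,0.4],[[-0.4,0,2],0,0.4]]' >/dev/null; python3 -c "
from h import *
st()"
```

```text
12.57 [0.5809 0.1518 0.0459] F [ 1.5  0.2 -0.4] M [-0.1  -0.28 -0.05] w 54.1 g 57.5
12.82 [0.5812 0.1517 0.0437] F [ 1.2  0.3 -0.2] M [-0.06 -0.32  0.05] w 53.7 g 57.5
13.07 [0.5814 0.1518 0.0414] F [ 1.1 -0.1 -5.3] M [-0.05 -0.41 -0.01] w 54.1 g 57.5
```

```bash
python3 -m crank '[[[-0.3,0,0.7],0,0.4],[[-0.3,0,1.4],0,0.4]]' >/dev/null; python3 -c "
from h import *
st()";  python3 -m crank '[[[0,0,0.7],0,0.4],[[0,0,1.2],0,0.4]]' >/dev/null; python3 -c "
from h import *
st()";python3 -m crank '[[[0,0,0.5],0,0.4],[[0,0,1],0,0.4]]' >/dev/null; python3 -c "
from h import *
st()"
```

```text
13.32 [0.5817 0.1517 0.0401] F [-0.3 -1.9 -2.4] M [-0.16 -0.11  0.02] w 54.2 g 57.5
13.57 [0.5819 0.1516 0.0391] F [ 0.6 -1.9 -2.7] M [-0.32 -0.18 -0.04] w 54.2 g 57.5
13.82 [0.5818 0.1518 0.0381] F [ 0.1 -1.4 -4.3] M [-0.23 -0.13  0.01] w 53.8 g 57.5
```

```bash
for k in 1; do python3 -m crank '[[[0,-0.2,0.5],0,0.4],[[0,-0.2,1],0,0.4]]' >/dev/null; python3 -c "
from h import *
st()";  python3 -m crank '[[[0,0,0.5],0,0.4],[[0,0,0.5],0,0.4]]' >/dev/null; python3 -c "
from h import *
st()"; done
```

```text
14.07 [0.5818 0.1518 0.0374] F [-1.4 -0.9  0.3] M [-0.14  0.2  -0.03] w 54.2 g 57.5
14.32 [0.5818 0.1518 0.0373] F [-3.7 -0.1  4. ] M [-0.11  0.47 -0.01] w 54.2 g 57.5
```

```bash
for k in 1; do python3 -m crank '[[[0,0,0.4],0,0.4],[[0,0,0.4],0,0.4]]' >/dev/null; python3 -c "
from h import *
st()";  python3 -m crank '[[[0,0,0.4],0,0.4],[[0,0,0.4],0,0.4]]' >/dev/null; python3 -c "
from h import *
st()"; done
```

```text
14.57 [0.5819 0.1518 0.0372] F [-5.1 -0.7  7.4] M [-0.04  0.69 -0.03] w 54.1 g 57.5
14.82 [0.5819 0.1518 0.0372] F [-7.  -1.2 10.2] M [-0.12  0.86 -0.01] w 53.8 g 57.5
```

```bash
for k in 1; do python3 -m crank '[[[0.5,0.1,0],0,0.4],[[0.8,0.1,0],0,0.4]]' >/dev/null; python3 -c "
from h import *
st()";  python3 -m crank '[[[0.5,0.1,0.2],0,0.4],[[0.5,0.1,0.4],0,0.4]]' >/dev/null; python3 -c "
from h import *
st()"; done
```

```text
15.07 [0.5819 0.1518 0.0372] F [-1.8 -0.1  8.3] M [-0.09  0.42 -0.01] w 53.8 g 57.5
15.32 [0.5819 0.1518 0.0372] F [-2.7 -1.1 10.4] M [-0.13  0.6  -0.  ] w 54.0 g 57.5
```

```bash
for k in 1; do python3 -m crank '[[[0.3,0.1,0.3],0,0.4],[[0.3,0.1,0.7],0,0.4],[[0.3,0.1,0.7],0,0.4]]' >/dev/null; python3 -c "
from h import *
st()";  python3 -m crank '[[[0,0,-1],0,0.4],[[0,0,-1.5],0,0.4],[[0,0,-1.5],0,0.4]]' >/dev/null; python3 -c "
from h import *
st()"; done
```

```text
15.7 [0.582  0.1518 0.0372] F [-3.2 -1.1 13.4] M [-0.21  0.72 -0.01] w 54.1 g 57.5
16.07 [0.5818 0.1518 0.0372] F [ 0.5 -1.3  6.5] M [-0.17 -0.05  0.01] w 53.8 g 57.5
```

```bash
python3 -m crank '[[[0,0,-0.8],0,0.4],[[0,0,-0.8],0,0.62],[[0,0,-0.8],0,0.75],[[0,0,-0.8],0,0.85],[[0,0,-0.8],0,0.85]]'; python3 -m crank '[[[0,0,-20],0,0.85],[[0,0,-60],0,0.85],[[0,0,-100],0,0.85],[[0,0,-125],0,0.4],[[0,0,-125],0,0]]';  python3 -c "
from h import *
st()"; python3 m.py 5; python3 -c "
from h import *
d=np.load('pics/scene_5.npz')['d']; W=world_map('scene',d); x,y,z=W[...,0],W[...,1],W[...,2]
for lo,hi in((.08,.09),(.09,.1),(.1,.11),(.11,.12),(.12,.13),(.13,.14)):
  m=(x>.45)&(x<.53)&(y>.1)&(y<.2)&(z>lo)&(z<hi); print(lo,m.sum(),W[m].mean(0).round(4) if m.any() else '',W[m].max(0).round(4) if m.any() else '')
m=(x>.54)&(x<.63)&(y>.1)&(y<.2)&(z>.075)&(z<.09);print('head',W[m].mean(0),W[m].max(0),W[m].min(0))
B=cv2.imread('pics/scene_5.png')[80:230,140:300]
cv2.imwrite('pics/c7.png',cv2.resize(B,None,fx=4,fy=4,interpolation=2))"
```

```text
time_s: 16.7
tcp_pos: [0.5801, 0.1518, 0.0368]
ee_rot: [0.112, -3.139, -0.0]
force: [-0.5, 1.1, 0.2]
width: 0.845
gripper_force: 0.0
time_s: 17.32
tcp_pos: [0.5818, 0.152, 0.1643]
ee_rot: [-0.112, 3.135, 0.0]
force: [0.6, -0.3, -0.0]
width: 0.682
gripper_force: 0.0
17.32 [0.5818 0.152  0.1643] F [ 0.6 -0.3 -0. ] M [ 0.05 -0.02 -0.01] w 63.4 g 0.0
17.32 [0.5818 0.152  0.1643] F [ 0.6 -0.3 -0. ] M [ 0.05 -0.02 -0.01] w 63.4 g 0.0
0.08 8 [0.5258 0.1446 0.0851] [0.5285 0.1504 0.0889]
0.09 13 [0.5176 0.1434 0.0945] [0.5228 0.1559 0.0998]
0.1 11 [0.5088 0.1439 0.1052] [0.5127 0.1545 0.1089]
0.11 11 [0.4985 0.1412 0.1165] [0.5024 0.1567 0.1196]
0.12 31 [0.4895 0.1456 0.1266] [0.4966 0.1616 0.1298]
0.13 1 [0.4857 0.1333 0.1339] [0.4857 0.1333 0.1339]
head [0.57944142 0.14651741 0.07861454] [0.60555913 0.17488818 0.08505788] [0.55574337 0.12351739 0.07510523]Traceback (most recent call last):
  File "m.py", line 11, in <module>
    print(n,len(P),"side+top",np.round(c,1),np.round(s,1),round(a,1),"shank top",len(top),np.round(cc,1),np.round(ss,1),round(aa,1),"tail end x",np.percentile(top[:,0]
[... 197 characters left out ...]
                                                      ~~~~~~~~~~~~~^^^^^^^^^^^^^^^^^^
    return _quantile_unchecked(
        a, q, axis, out, overwrite_input, method, keepdims, weights)
    return _ureduce(a,
                    func=_quantile_ureduce_func,
    ...<5 lines>...
                    overwrite_input=overwrite_input,
                    method=method)
    r = func(a, **kwargs)
    result = _quantile(arr,
                       quantiles=q,
    ...<2 lines>...
                       out=out,
                       weights=wgt)
    slices_having_nans = np.isnan(arr[-1, ...])
                                  ~~~^^^^^^^^^
IndexError: index -1 is out of bounds for axis 0 with size 0
```

View pics/c7.png

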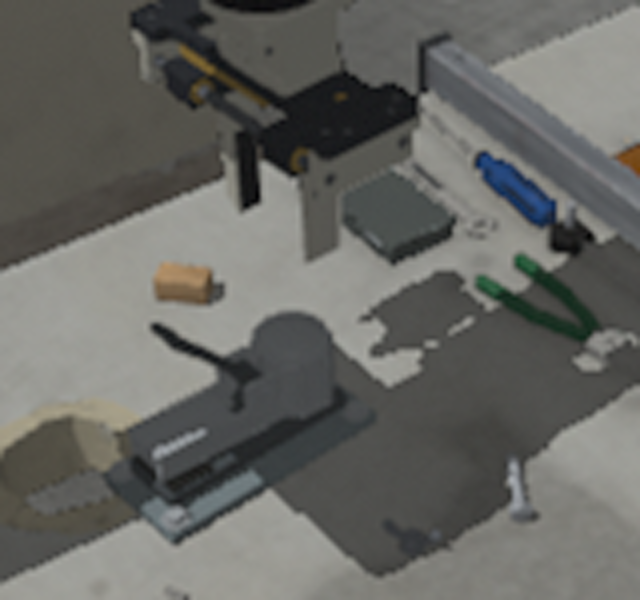

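View: coupler stands on the ball, head at crop (290,365), tail over the pad at (160,470), lever still up with its pad at (170,335); the gripper is clear. Next I check home by depth and go above the thumb pad.

```bash
python3 -m crank '[[[30,0,0],0,0],[[70,0,0],0,0],[[86,0,0],0,0],[[86,0,10],0,0],[[86,0,20],0,0]]';  python3 -c "
from h import *
st()
def f(k,b):
  W=world_map('scene',np.load(f'pics/scene{k}.npz')['d']); x,y,z=W[...,0],W[...,1],W[...,2]
  return W[(x>b[0])&(x<b[1])&(y>b[2])&(y<b[3])]
h0=f('0',(.545,.575,-.195,-.165)); h5=f('_5',(.565,.595,.136,.166))
for h in(h0,h5):
  h=h[h[:,2]>.03]; print('head',len(h),np.percentile(h[:,2],[50,90,98]).round(4))
t0=f('0',(.445,.48,-.165,-.145)); t5=f('_5',(.465,.5,.135,.155))
t0=t0[(t0[:,2]>.018)&(t0[:,2]<.03)]; t5=t5[(t5[:,2]>.035)&(t5[:,2]<.06)]
print('tail top',len(t0),np.median(t0[:,2]),len(t5),np.median(t5[:,2]))
"
```

```text
time_s: 18.0
tcp_pos: [0.4956, 0.1456, 0.1411]
ee_rot: [-0.112, 3.139, -0.0]
force: [-1.2, -0.5, -0.4]
width: 0.103
gripper_force: 0.0
18.0 [0.4956 0.1456 0.1411] F [-1.2 -0.5 -0.4] M [0.04 0.03 0.02] w 9.6 g 0.0
head 146 [0.0525 0.0542 0.0554]
head 80 [0.0802 0.082  0.0825]
tail top 113 0.02243659148212053 73 0.05001072780592724
```

Head and tail both rose about 28 mm, which matches home and level. Now the lever press, following its arc.

```bash
python3 -m crank '[[[0,0,6],0,0],[[0,0,12],0,0],[[4,0,17],0,0],[[7,0,21],0,0],[[7,0,21],0,0]]' 20 >/dev/null;  python3 -c "
from h import *
st()"; python3 -m crank '[[[3,0,4],0,0],[[5,0,7],0,0],[[7.5,0,11],0,0],[[10,0,14.4],0,0],[[10,0,14.4],0,0]]' >/dev/null;  python3 -c "
from h import *
st()"
```

```text
18.62 [0.4855 0.1452 0.1209] F [-3.9  0.   6.6] M [0.03 0.74 0.05] w 0.3 g 2.5
19.25 [0.4776 0.1444 0.1063] F [1.3 0.9 0.4] M [ 0.13 -0.2   0.03] w -0.0 g 0.5
```

```bash
python3 -m crank '[[[2,0,4],0,0],[[4,0,8],0,0],[[5.5,0,12],0,0],[[7,0,16],0,0],[[7,0,16],0,0]]' >/dev/null;  python3 -c "
from h import *
st()"; python3 -m crank '[[[1,0,3.5],0,0],[[2,0,7],0,0],[[3,0,10],0,0],[[3.5,0,12.5],0,0],[[3.5,0,12.5],0,0]]' >/dev/null;  python3 -c "
from h import *
st()"
```

```text
19.88 [0.4701 0.1439 0.0901] F [-0.2  0.4 -0.3] M [ 0.05  0.04 -0.02] w 0.4 g 0.1
20.5 [0.4669 0.1437 0.0778] F [-0.1  0.4  1.1] M [0.06 0.09 0.02] w 0.6 g 0.2
```

```bash
python3 -m crank '[[[0.5,0,3],0,0],[[1,0,6],0,0]]' >/dev/null;  python3 -c "
from h import *
st()"; python3 -m crank '[[[0.2,0,2.5],0,0],[[0.4,0,4.5],0,0]]' >/dev/null;  python3 -c "
from h import *
st()"; python3 -m crank '[[[0,0,1],0,0],[[0,0,2],0,0]]' >/dev/null;  python3 -c "
from h import *
st()"
```

```text
20.75 [0.4661 0.1436 0.072 ] F [-1.2 -0.3  3.2] M [ 0.03  0.24 -0.02] w 0.7 g 1.6
21.0 [0.4656 0.1436 0.0675] F [-1.8  1.3  3.1] M [0.07 0.4  0.  ] w 0.4 g 1.7
21.25 [0.4654 0.1436 0.0656] F [-2.9 -0.5  4.9] M [ 0.04  0.54 -0.01] w 0.8 g 2.6
```

```bash
python3 -m crank '[[[0,0,1],0,0],[[0,0,1.2],0,0]]' >/dev/null;  python3 -c "
from h import *
st()"; python3 -m crank '[[[-0.3,0,0.5],0,0],[[-0.3,0,0.8],0,0]]' >/dev/null;  python3 -c "
from h import *
st()"; python3 -m crank '[[[0,0,0.4],0,0],[[0,0,0.6],0,0]]' >/dev/null;  python3 -c "
from h import *
st()"
```

```text
21.5 [0.4653 0.1436 0.0646] F [-4.9  0.1  6.7] M [0.06 0.6  0.07] w 0.3 g 3.4
21.75 [0.4653 0.1436 0.0639] F [-5.6 -0.9 10.2] M [-0.03  0.99  0.02] w 0.3 g 5.2
22.0 [0.4653 0.1436 0.0637] F [-6.6 -0.4 14. ] M [-0.04  1.23 -0.02] w 0.5 g 7.0
```

```bash
python3 -m crank '[[[0.5,0,0.3],0,0],[[0.5,0,0.6],0,0],[[0.5,0,0.6],0,0]]' >/dev/null;  python3 -c "
from h import *
st()"; python3 -m crank '[[[0,0,-3],0,0],[[0,0,-20],0,0],[[0,0,-60],0,0],[[0,0,-110],0,0],[[0,0,-150],0,0]]'; python3 -m crank '[[[60,60,0],0,0],[[60,120,0],0,0],[[60,180,0],0,0],[[60,180,0],0,0]]' ; python3 -c "
from h import *
st()
for n in('top','scene'):
  im,d=manip.get_image(n); cv2.imwrite(f'pics/{n}_6.png',im); W=world_map(n,d); x,y,z=W[...,0],W[...,1],W[...,2]
  for lab,b in dict(head=(.565,.595,.136,.166,.03,.12),tail=(.46,.48,.13,.16,.03,.12)).items():
    m=(x>b[0])&(x<b[1])&(y>b[2])&(y<b[3])&(z>b[4])&(z<b[5]); print(n,lab,m.sum(),np.percentile(W[m][:,2],[10,50,98]).round(4) if m.any() else '')
a=cv2.imread('pics/scene_6.png')[120:230,150:270]; cv2.imwrite('pics/c8.png',cv2.resize(a,None,fx=5,fy=5,interpolation=2))"
```

```text
22.38 [0.4653 0.1436 0.0636] F [-7.3 -0.6 15.9] M [-0.08  1.16 -0.01] w 0.9 g 7.9
time_s: 23.0
tcp_pos: [0.4662, 0.1436, 0.2142]
ee_rot: [-0.112, 3.138, -0.0]
force: [0.7, -0.9, 0.6]
width: 0.007
gripper_force: 0.0
time_s: 23.5
tcp_pos: [0.3921, 0.322, 0.2123]
ee_rot: [-0.119, 3.139, 0.002]
force: [-0.9, -0.1, -0.1]
width: 0.006
gripper_force: 0.0
23.5 [0.3921 0.322  0.2123] F [-0.9 -0.1 -0.1] M [0.02 0.01 0.01] w 0.5 g 0.0
top head 100 [0.0778 0.0813 0.0858]
top tail 67 [0.0483 0.0621 0.0675]
scene head 89 [0.0775 0.0801 0.0834]
scene tail 96 [0.0381 0.0604 0.064 ]
```

View pics/c8.png

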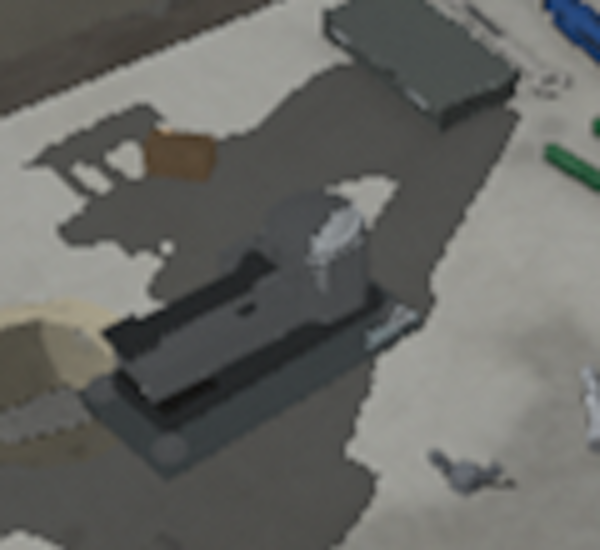

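The lever arm, from crop (125,335) to (265,265), now lies along the shank. Pad height (about 63 mm) matches fully down, the head height is unchanged and the bystanders are in place.

```bash
python3 -c "
from station import manip
print(manip.sign_off())"
```

```text
the job is handed in; nothing more can be done
None
```

The coupler is home on the ball with its tail over the pad, the lever is pressed fully down, and the job is handed in at about 23.5 s; the highest downward push I read was about 18 N.

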